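Write an order plate: notched frosted end into the encoder dock, held home

TASK

The blue-striped order plate lying on the counter has to be written for the next customer: find its frosted end by the small corner notch, pick it up and, label up and frosted end first, slide it into the encoder dock until it is fully home. Finish while still gripping the plate and holding it home against the dock's spring plunger, which pushes it out again if you let go; leave the orange-striped plate in the tray and the jam jar where they are.

Things in the scene. Friction and masses are not known exactly. Their poses are not given: they have to be found in the camera images.
- blue_plate_mid (a point): centre (half-way up) of the loose order plate with a blue stripe on its white label: flat acrylic, 100 mm long (x) x 50 wide (y) x 8 thick, 60 g, lying label up (z up), turned widely. Its +x end, 38 mm, is frosted and bears the label; the rest is clear. A 10 x 10 mm square notch is cut from the corner at +x, -y. Grip it across its width, e.g. 28 mm behind the centre (clear end)
- dock: encoder dock, fixed, cream plastic, 96 mm long (x) x 84 wide (y), 42 high at the rear; origin at the centre of its underside. The plate slides in level along the dock's +x. The bay is open on top and in front: floor 18 mm above the counter, 53 mm between the rails, whose lips overhang 4 mm and leave 12 mm above the floor, so plates enter only from the front
- dock_mouth (a point): front edge of the bay, middle, floor height: at (-48, 0, 18) mm of the dock, same axes. Here the mouth is 67 mm wide; over the first 12 mm it narrows to 53 mm and its floor edge rises about 3 mm to the floor
- dock_home (a point): where the centre of the plate is when fully home: at (-46, 0, 22) mm of the dock, same axes. The plate's inner end then meets the back wall (at x = +4 mm of the dock) and 48 mm of its clear end stands out of the mouth
- dock_key (a point): centre of the orange key block, 8.5 x 9 x 12 mm, that fills the bay's back corner on the dock's -y side. The plate's notch fits over it when the plate goes in frosted end first and label up; any other way the plate stops 8.5 mm short of home and never reaches the plunger
- plunger (a joint): spring plunger in the dock's back wall, in m: 0 = standing out 8 mm into the bay, 0.008 = pushed flush with the back wall (plate fully home). The spring pushes back with 2 N at the start and 6 N when flush
- orange_plate_mid (a point): centre (half-way up) of another order plate of the same make and size, with an orange stripe on its label, lying in the dark wooden tray; leave it alone
- jam: jar of jam with a yellow lid, 62 mm across, 85 mm high, origin at the centre of its underside; leave it alone

How it is judged:
By the outcome, as a careful person would: the job done as asked, in the order asked, and still so for the second after the job is handed in, while the arm keeps its last pose, push and grip.
It also fails if it takes over 38 s, if anything falls off the work surface, if the arm or the gripper's body presses on something with over 40 N, if the wrist force passes 120 N, or if a joint passes its speed limit or range.

ROBOT

A 6-joint arm with a two-finger parallel gripper is mounted at the origin on the work surface; the furniture and walls round the work are solid. World frame = base frame: x ahead of the robot, y to its left, z up, the work surface at z = 0. Lengths are in m, angles in rad, forces in N, time in s.
With the tool pointing down it reaches from about 0.225 to 0.875 m from the base axis. Payload 3.4 kg.
Tool frame: the origin (TCP) lies between the finger pads; the fingertips stand 17 mm ahead of it and the grasp point (between the pads) lies 2 mm behind it; y points along the fingers, z is the direction in which the jaws open and shut, and the axes are right-handed (so a half turn about y gives the same grasp; the last joint's range is limited). The gripper opens to 85 mm and grips with 20 to 120 N. Pads are 22 mm wide; open, the fingers measure 114 mm over their backs; the gripper's body (76 mm by 85 mm) begins 54 mm behind the grasp point. The pads swing forward as they close: fully open they stand 13 mm farther back than shut.
Start: joints at [-1.331, 0.276, 1.505, -0, 1.361, -0.121], TCP at [0.203, -0.538, 0.248] pointing down, gripper open.
Joint ranges: [-2.89, 2.89], [-0.75, 2.08], [0.22, 2.7], [-1.18, 4.32], [0.11, 2.71], [-2.7, 2.7]. Speed limits (rad/s): [2.57, 2.57, 3.14, 3.14, 3.14, 3.14].

INTERFACE

Orientations are given as a unit quaternion [w, x, y, z].
In Python, from rig import manip, get_image, camera_model, sign_off, spot_in, silhouettes, spot_point gives the robot as it stands.
- The arm moves only by the tool jog_arm, never from a script. Its argument "targets" is a list of rows, each a list of 3 entries, a list of its own where there are three numbers: the finger opening in m, from 0 to 0.0854, then the shift along the world's x, y, z in m, then the turn about the world's z in rad. In form: [[claw, [x, y, z], spin], ...]. A call has 1 to 10 rows; each row shifts and turns the commanded pose from where the row before left it; what a row does not reach is not made up. A row lasts 1/8 s, in which the tool goes at most 62.5 mm and 10.7 degrees, less where a joint would pass 70% of its speed; a pose out of reach is approached as far as the arm can. A call with a gripper value outside its range is refused whole. The fingers move at their own pace and stop on an object; "force" is the grip in N (left out, the last holds). Time passes only in rows, so rows that do not move let the fingers close. It gives the time, the measured TCP pose, the force and the opening at its end, in the units of the state.
- manip.get_state(): the state, without advancing time (a new reading comes with each control period).
- get_image(name): name is "side" or "top"; returns (picture, depth): 384x512x3 uint8, red, green, blue; 384x512 float32, m along the optical axis (not along the pixel's ray), 0 where there is no reading.
- camera_model(name): a dict with "mtx" (3x3 intrinsics, pixels), "distortion" ([k1, k2, p1, p2, k3] as OpenCV has them; the pictures are not rectified), "world_from_camera" (4x4, takes a point from camera to world coordinates). Camera axes: x right, y up, looking along -z (the intrinsics and any distortion apply to the point x, -y, -z); pixel columns grow to the right and rows downward; lengths in m; the calibration is good to about 2 mm. A picture is of the moment at which its call begins. camera_model takes no time and is no camera call.
- sign_off(): hands the job in, once; it reports no verdict.
Trained networks look in the newest picture that a camera, given by its name, has taken for a name from the list of things; names that differ only in an ending like _2 or _b are one class to them, and where a whole thing is asked for, a point or a joint stands for the part that bears it (a point fixed in the world has none). Each returns a list of dicts, best first, with "score" (0 to 1); they miss things now and then, are a little off and sometimes report something else, mostly with a low value. They report only what shows in the picture. A call takes as long as a camera call.
- spot_in(name, camera): "position" ([column, row] in pixels, amid what is visible of it).
- silhouettes(name, camera): "mask" (384x512 bool, what is visible of it) and "position" ([column, row] in pixels, amid what is visible of it).
- spot_point(name, camera): "position" ([column, row] in pixels: a listed point, or the origin of a listed thing).
The state is a dict: "clock": time; "qpos": joint angles; "qd": joint speeds; "effort": joint torques, N m; "position": TCP position; "ee_rot": TCP orientation; "contact_force": force on the tool from outside, world axes, zero at the start; "moment": the same for the moment, N m; "width": finger opening in m.
Only numpy, scipy, OpenCV 4.12 (cv2) and the standard library are available. Lean on these libraries where they do the work, as an engineer would, in place of code of your own. Each camera call takes 0.05 s, during which the arm holds its last target.

## Working session

There is one attempt and no reset: what is moved stays moved. The work goes in short steps, Python scripts to look and compute and a tool call to move; the robot and the scene stay as the last step left them, time stands still between calls to the robot, and variables do not carry over. Pictures are saved under pics/ and viewed, and the job is handed in when it is done.

Besides the shell and the picture viewer there is one more tool, called after "Call:" as a command line: name --argument value ..., lists and objects as JSON in quotes. jog_arm: Moves the arm, as the interface text tells. Its arguments: {"type":"object","properties":{"targets":{"type":"array","items":{"type":"array"}},"force":{"type":"number"}},"required":["targets"]}

```bash
mkdir -p pics; ls; cat > h.py <<'E'
import numpy as np, cv2
from rig import manip, get_image, camera_model, sign_off, spot_in, silhouettes, spot_point
def ray(cam,px):
    m=camera_model(cam);K=np.array(m["mtx"]);d=np.array(m["distortion"]);T=np.array(m["world_from_camera"])
    p=cv2.undistortPoints(np.array(px,float).reshape(-1,1,2),K,d).reshape(-1,2)
    r=np.c_[p[:,0],-p[:,1],-np.ones(len(p))]@T[:3,:3].T
    return T[:3,3],r
def onz(cam,px,z):
    o,r=ray(cam,px); return o+r*((z-o[2])/r[:,2])[:,None]
def proj(cam,P):
    m=camera_model(cam);K=np.array(m["mtx"]);d=np.array(m["distortion"]);T=np.linalg.inv(np.array(m["world_from_camera"]))
    c=np.atleast_2d(P)@T[:3,:3].T+T[:3,3]
    return cv2.projectPoints(c*[1,-1,-1],np.zeros(3),np.zeros(3),K,d)[0].reshape(-1,2)
def save(name,img,crop=None,s=1):
    if crop: img=img[crop[1]:crop[3],crop[0]:crop[2]]
    cv2.imwrite("pics/"+name,cv2.resize(img[...,::-1],None,fx=s,fy=s,interpolation=cv2.INTER_CUBIC))
E
python3 - <<'E'
from h import *
np.set_printoptions(precision=4,suppress=True)
for c in ["top","side"]:
    im,d=get_image(c); save(c+"0.png",im,s=1.5); np.savez(c+"0",im=im,d=d)
    print(c,np.array(camera_model(c)["world_from_camera"])[:3,3])
    for n in ["blue_plate_mid","dock","dock_mouth","dock_home","dock_key","orange_plate_mid","jam"]:
        for r in spot_point(n,c)[:2]: print(c,n,np.array(r["position"]),round(r["score"],2), onz(c,r["position"],{"blue_plate_mid":.004,"dock_mouth":.018,"dock_home":.022,"dock_key":.024}.get(n,0))[0])
print(manip.get_state())
E
```

```text
pics
top [0.2849 0.0243 0.8917]
top blue_plate_mid [348.9 237.5] 0.88 [ 0.4022 -0.1519  0.004 ]
top dock [259.1 173.4] 0.56 [0.4967 0.0664 0.    ]
top dock_mouth [271.1 188.7] 0.78 [0.4655 0.0331 0.018 ]
top dock_mouth [262.6 165.1] 0.56 [0.5121 0.0623 0.018 ]
top dock_home [270.6 188.4] 0.81 [0.4651 0.0343 0.022 ]
top dock_key [264.3 164. ] 0.77 [0.5137 0.0591 0.024 ]
top dock_key [225.  211.6] 0.38 [0.3947 0.1165 0.024 ]
top orange_plate_mid [170.5 162.7] 0.86 [0.4764 0.2632 0.    ]
top orange_plate_mid [263.7 163.9] 0.65 [0.52   0.0614 0.    ]
top jam [220.4 208.7] 0.57 [0.4016 0.1302 0.    ]
side [0.1028 0.6415 0.5   ]
side blue_plate_mid [336.7 181.9] 0.91 [ 0.3998 -0.1667  0.004 ]
side dock [254.5 219.2] 0.8 [0.4845 0.0808 0.    ]
side dock_mouth [272.5 206.3] 0.86 [0.4653 0.0382 0.018 ]
side dock_home [268.3 203.7] 0.67 [0.4754 0.0399 0.022 ]
side dock_key [252.5 200.5] 0.85 [0.5099 0.052  0.024 ]
side orange_plate_mid [208.7 261.3] 0.87 [0.4795 0.2418 0.    ]
side jam [275.6 244.3] 0.75 [0.4014 0.1266 0.    ]
{'clock': 0.8, 'qpos': array([-1.331 ,  0.2758,  1.5049,  0.    ,  1.3607, -0.121 ]), 'qd': array([ 0.001 ,  0.0011, -0.0015, -0.0007, -0.001 ,  0.    ]), 'effort': array([ -0.0009, -41.6594, -24.6084,  -0.    ,  -0.0001,   0.    ]), 'position': array([ 0.203 , -0.538 ,  0.2484]), 'ee_rot': array([-0.1269,  0.1268, -0.6956,  0.6957]), 'contact_force': array([-0.4694, -0.7616,  0.1134]), 'moment': array([-0.0897, -0.0073, -0.0139]), 'width': 0.08580496043134091}
```

View pics/top0.png

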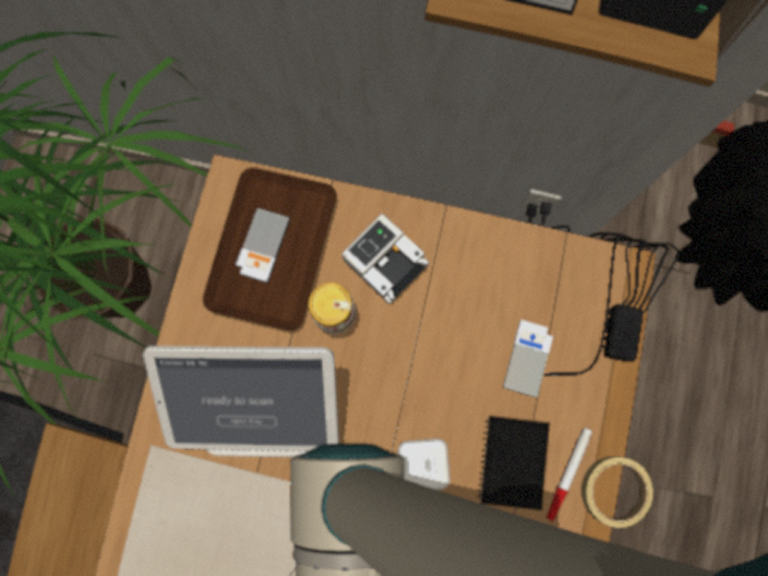

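View pics/side0.png

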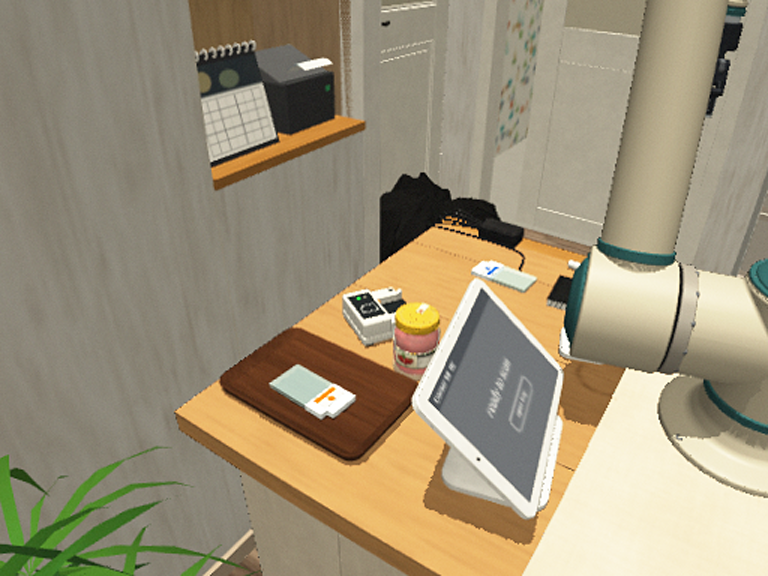

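```bash
python3 - <<'E'
from h import *
im=np.load("top0.npz")["im"]; save("tp.png",im,(300,190,400,285),6); save("td.png",im,(205,125,325,225),6)
im=np.load("side0.npz")["im"]; save("sp.png",im,(290,150,390,215),6); save("sd.png",im,(205,165,315,245),7)
E
```

```text
(no output)
```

View pics/tp.png

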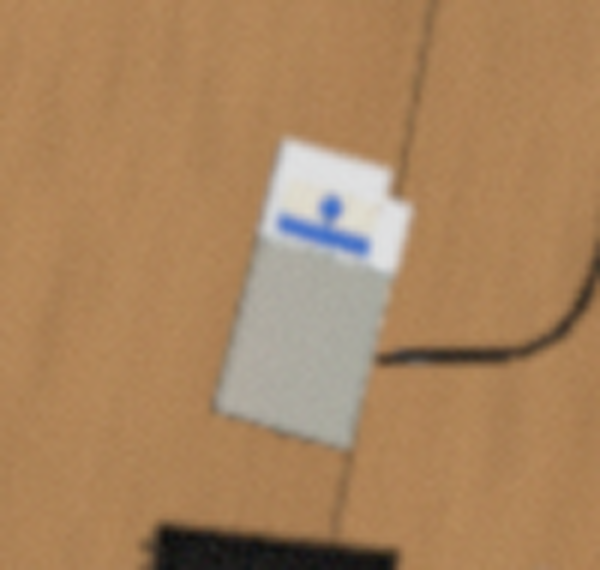

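View pics/td.png

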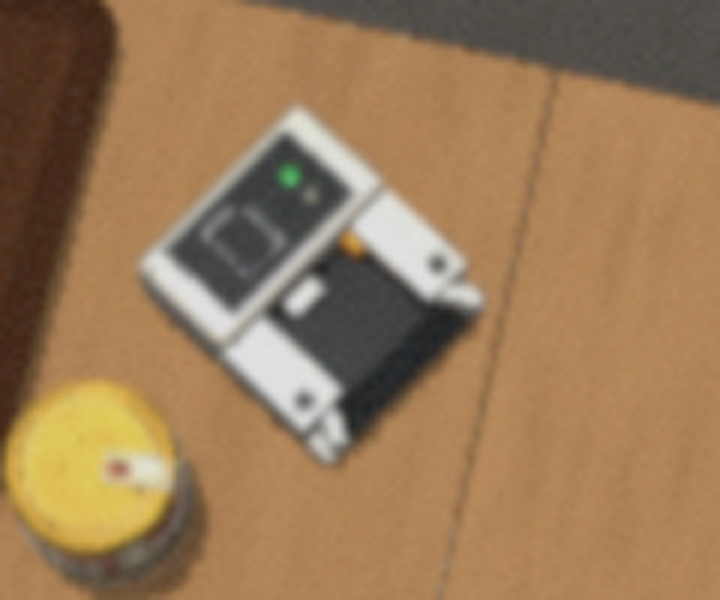

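View pics/sp.png

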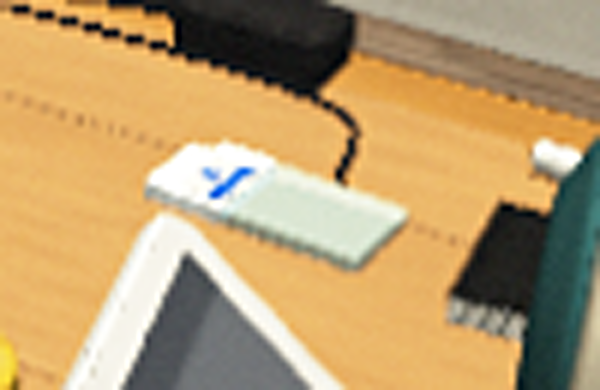

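View pics/sd.png

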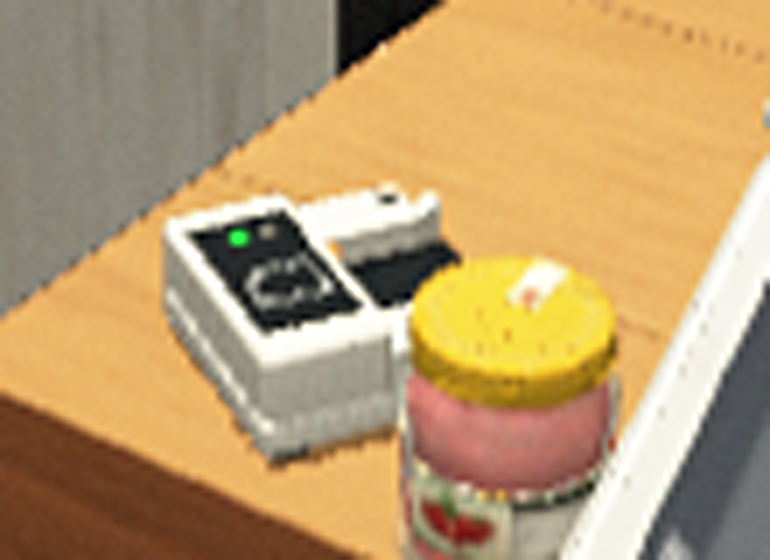

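```bash
cat >> h.py <<'E'
def fit(model,pts):
    # model, pts Nx2 -> yaw, t, resid (mm)
    mc,pc=model.mean(0),pts.mean(0); a=model-mc;b=pts-pc
    th=np.arctan2((a[:,0]*b[:,1]-a[:,1]*b[:,0]).sum(),(a*b).sum())
    R=np.array([[np.cos(th),-np.sin(th)],[np.sin(th),np.cos(th)]])
    t=pc-R@mc
    return th,t,np.round((pts-(model@R.T+t))*1000,1)
E
python3 - <<'E'
from h import *
np.set_printoptions(precision=4,suppress=True)
cr=lambda uv,o,s:np.array(o)+(np.array(uv,float)+.5)/s-.5
# plate
m=np.array([[50,25],[-50,25],[-50,-25],[40,-25],[40,-15],[50,-15]])/1000
uv=cr([(285,137),(215,410),(350,450),(413,205),(385,198),(392,168)],(300,190),6)
print("plate top",*fit(m,onz("top",uv,.008)[:,:2]))
uv=cr([(150,180),(355,265),(408,212)],(290,150),6)
print("plate side",*fit(m[:3],onz("side",uv,.008)[:,:2]))
m=np.array([[48,-42],[48,42],[4,42],[4,-42]])/1000
uv=cr([(298,103),(140,268),(225,345),(383,185)],(205,125),6)
print("dock top",*fit(m,onz("top",uv,.042)[:,:2]))
uv=cr([(170,225),(285,195),(388,310),(270,365)],(205,165),7)
print("dock side",*fit(m[[0,1,2,3]][[1,0,3,2]] if 0 else m[[0,0,0,0]],onz("side",uv,.042)[:,:2])[2:], onz("side",uv,.042))
# depth based heights
for c in ["top","side"]:
    z=np.load(c+"0.npz"); d=z["d"]; T=np.array(camera_model(c)["world_from_camera"])
    print(c,(d>0).mean())
    for q in ([(349,237),(360,240),(245,165),(262,170),(280,240)] if c=="top" else [(337,182),(255,205)]):
        o,r=ray(c,[q]); print(q,o+r[0]*d[q[1],q[0]])
E
```

```text
plate top -0.06438091036074621 [ 0.4017 -0.1592] [[ 0.5  0.2]
 [-0.2 -0.3]
 [-0.4  0.2]
 [-0.1 -0.3]
 [-0.5  0.1]
 [ 0.7  0.2]]
plate side -0.10041704156366421 [ 0.3979 -0.1568] [[-1.3 -0.9]
 [-0.7  1.6]
 [ 2.  -0.7]]
dock top 1.0431041562957155 [0.4925 0.0698] [[-1.1 -0.1]
 [ 0.3 -2.3]
 [ 2.4  0.4]
 [-1.6  2. ]]
dock side [[ 42.6  -1.7]
 [ 23.4 -36.6]
 [-39.2  -2.2]
 [-26.7  40.6]] [[0.5454 0.0918 0.042 ]
 [0.5262 0.0569 0.042 ]
 [0.4636 0.0913 0.042 ]
 [0.4761 0.1341 0.042 ]]
top 0.99609375
(349, 237) [ 0.4028 -0.1512  0.0077]
(360, 240) [ 0.4016 -0.1753  0.0087]
(245, 165) [0.4975 0.0973 0.0429]
(262, 170) [0.5014 0.0612 0.017 ]
(280, 240) [ 0.3649 -0.0096 -0.0008]
side 0.9958699544270834
(337, 182) [ 0.3968 -0.1609  0.0076]
(255, 205) [0.4809 0.0846 0.0413]
```

```bash
python3 - <<'E'
from h import *
from scipy.spatial.transform import Rotation as Ro
np.set_printoptions(precision=4,suppress=True)
cr=lambda uv,o,s:np.array(o)+(np.array(uv,float)+.5)/s-.5
uv=cr([(380,358),(450,356),(520,350),(160,530),(395,555)],(300,190),6)
th=-0.0644;R=np.array([[np.cos(th),-np.sin(th)],[np.sin(th),np.cos(th)]])
w=onz("top",uv,0.002);print("cable in plate",(w[:,:2]-[.4017,-.1592])@R)
z=np.load("top0.npz");d=z["d"]
for q in uv: 
    q=np.round(q).astype(int);o,r=ray("top",[q]); print(q,o+r[0]*d[q[1],q[0]])
s=manip.get_state();q=s["ee_rot"];M=Ro.from_quat([q[1],q[2],q[3],q[0]]).as_matrix();print(M)
# dock clouds
P=[]
for c in ["top","side"]:
    d=np.load(c+"0.npz")["d"];v,u=np.mgrid[0:384,0:512];o,r=ray(c,np.c_[u.ravel(),v.ravel()]);p=o+r*d.reshape(-1,1)
    k=(abs(p[:,0]-.4925)<.07)&(abs(p[:,1]-.07)<.07)&(p[:,2]>.006)&(p[:,2]<.05)
    P.append(p[k])
th=1.043
R=np.array([[np.cos(th),-np.sin(th)],[np.sin(th),np.cos(th)]])
for p in P:
    l=(p[:,:2]-[.4925,.0698])@R*1000
    k=p[:,2]>.036; print("rear",k.sum(),cv2.minAreaRect(l[k].astype(np.float32)),np.percentile(l[k],[2,98],axis=0).ravel())
    img=np.zeros((130,130,3),np.uint8)
    i=np.round(l+65).astype(int);ok=((i>=0)&(i<130)).all(1)
    img[129-i[ok,0],129-i[ok,1]]=np.clip(p[ok,2]*5000,0,255)[:,None]
    cv2.imwrite(f"pics/cloud{len(p)}.png",cv2.resize(img,None,fx=4,fy=4,interpolation=0))
    # lateral profile in rail region
    for xa in (-44,-30,-15):
        k=abs(l[:,0]-xa)<4; o=np.argsort(l[k,1]); print(xa,[(round(a),round(b*1000)) for a,b in zip(l[k,1][o],p[k,2][o])][::2])
E
ls pics
```

```text
cable in plate [[-0.0155 -0.0285]
 [-0.0077 -0.0527]
 [ 0.0014 -0.0768]
 [-0.0955  0.0315]
 [-0.0809 -0.0509]]
[363 249] [ 0.3842 -0.185   0.0093]
[375 249] [ 0.3895 -0.2098  0.0112]
[386 248] [ 0.397  -0.2334  0.009 ]
[326 278] [ 0.3078 -0.1189  0.0152]
[365 282] [ 0.3172 -0.201   0.0135]
[[-0.9356  0.      0.353 ]
 [-0.353  -0.0001 -0.9356]
 [ 0.     -1.      0.0002]]
rear 837 ((9.449060440063477, -0.3081245422363281), (79.5149917602539, 85.09174346923828), 0.8852899670600891) [ -2.3581 -39.4392  46.5638  40.7584]
-44 [(-41, 13), (-38, 11), (-35, 31), (-34, 29), (-33, 17), (-32, 29), (-32, 15), (-31, 30), (-31, 23), (-30, 15), (-29, 16), (-29, 33), (-28, 16), (-27, 17), (-26, 14), (-25, 12), (-24, 16), (-23, 16), (-22, 14), (-20, 13), (-19, 11), (-18, 17), (-16, 16), (-15, 13), (-15, 19), (-13, 16), (-12, 15), (-10, 16), (-9, 13), (-9, 18), (-6, 20), (-6, 15), (-6, 7), (-4, 19), (-3, 14), (-2, 8), (-1, 16), (0, 16), (2, 13), (3, 13), (4, 17), (5, 17), (6, 14), (8, 12), (10, 16), (10, 18), (11, 18), (12, 13), (13, 17), (14, 15), (15, 13), (16, 17), (17, 16), (19, 16), (20, 15), (20,
[... 2077 characters left out ...]
30 [(-40, 33), (-38, 33), (-34, 34), (-32, 34), (-30, 34), (-29, 32), (-27, 18), (-26, 33), (-26, 24), (-26, 20), (-26, 24), (-25, 23), (-25, 27), (-24, 26), (-23, 30), (-23, 19), (-22, 33), (-20, 19), (-20, 35), (-19, 19), (-17, 18), (-14, 18), (-11, 18), (-9, 21), (-7, 19)]
-15 [(-38, 34), (-37, 34), (-37, 33), (-35, 33), (-32, 34), (-31, 34), (-29, 34), (-28, 24), (-27, 34), (-26, 25), (-26, 26), (-26, 21), (-25, 23), (-24, 28), (-24, 34), (-23, 35), (-22, 32), (-22, 19), (-21, 34), (-21, 36), (-20, 18), (-17, 19), (-15, 19), (-13, 19), (-12, 19), (-10, 18), (-8, 17), (-5, 19), (-4, 18), (-1, 18), (1, 19), (5, 20)]
cloud1133.png
cloud1882.png
sd.png
side0.png
sp.png
td.png
top0.png
tp.png
```

```bash
python3 - <<'E'
from h import *
np.set_printoptions(precision=4,suppress=True)
for c,(x0,y0,x1,y1) in {"top":(205,125,325,225),"side":(205,165,315,245)}.items():
    im=np.load(c+"0.npz")["im"]
    g=cv2.resize(im[y0:y1,x0:x1].max(2),None,fx=6,fy=6,interpolation=cv2.INTER_CUBIC)
    m=(g<120).astype(np.uint8)
    n,lab,st,ce=cv2.connectedComponentsWithStats(m)
    for i in range(1,n):
        if st[i,4]>3000:
            cs,_=cv2.findContours((lab==i).astype(np.uint8),0,1);cn=max(cs,key=cv2.contourArea).reshape(-1,2)
            px=np.array([x0,y0])+(cn+.5)/6-.5
            for z in (.042,.018):
                w=onz(c,px,z)[:,:2]; r=cv2.minAreaRect(((w-[.4925,.0698])*1000).astype(np.float32))
                th=1.043;R=np.array([[np.cos(th),-np.sin(th)],[np.sin(th),np.cos(th)]])
                print(c,z,st[i],r[1:],"yaw~",np.radians(r[2]),"ctr dock",np.array(r[0])@R)
im=np.load("top0.npz")["im"];big=cv2.resize(im[125:225,205:325],None,fx=6,fy=6,interpolation=cv2.INTER_CUBIC).copy()
R=np.array([[np.cos(th),-np.sin(th)],[np.sin(th),np.cos(th)]])
def L(pts,z,col):
    P=np.c_[np.array(pts)/1000@R.T+[.4925,.0698],np.full(len(pts),z)]
    q=(proj("top",P)-[205,125]+.5)*6-.5; cv2.polylines(big,[np.round(q).astype(int)],True,col,1)
L([(48,42),(4,42),(4,-42),(48,-42)],.042,(255,0,0))
L([(4,22.5),(-36,22.5),(-36,-22.5),(4,-22.5)],.034,(0,200,0))
L([(-48,42),(4,42),(4,-42),(-48,-42)],.034,(255,0,255))
cv2.imwrite("pics/ov.png",big[...,::-1])
E
```

```text
top 0.042 [    0     0   119   461 32567] ((167.2919464111328, 42.21629333496094), 14.581780433654785) yaw~ 0.25450007937016256 ctr dock [77.9474 48.2829]
top 0.018 [    0     0   119   461 32567] ((172.01739501953125, 43.408775329589844), 14.581781387329102) yaw~ 0.25450009601491935 ctr dock [84.2143 45.2279]
top 0.042 [  254     0   466   105 24802] ((39.20342254638672, 167.04925537109375), 13.228719711303711) yaw~ 0.23088471478572348 ctr dock [  11.2687 -101.6999]
top 0.018 [  254     0   466   105 24802] ((40.31078338623047, 171.76780700683594), 13.228717803955078) yaw~ 0.23088468149620986 ctr dock [  15.6522 -108.9914]
top 0.042 [  171   136   177   172 14569] ((32.244754791259766, 60.158573150634766), 59.32304382324219) yaw~ 1.0353824370204612 ctr dock [27.4383 -0.3158]
top 0.018 [  171   136   177   172 14569] ((33.15556335449219, 61.857845306396484), 59.32304763793945) yaw~ 1.0353825035994884 ctr dock [32.2785 -4.7436]
top 0.042 [  265   239   213   219 20055] ((57.440757751464844, 70.29293823242188), 59.221229553222656) yaw~ 1.0336054427831058 ctr dock [-24.2217   6.1102]
to
[... 1291 characters left out ...]
), 60.25779342651367) yaw~ 1.0516968952792594 ctr dock [-27.5985 -11.2672]
side 0.042 [  548   244   112   236 11286] ((31.22658920288086, 138.66796875), 12.829421997070312) yaw~ 0.22391565497666327 ctr dock [-66.7145 130.5686]
side 0.018 [  548   244   112   236 11286] ((32.86293029785156, 145.93443298339844), 12.829414367675781) yaw~ 0.22391552181860877 ctr dock [-85.81   104.6817]
side 0.042 [    0   341   301   139 20953] ((54.49007797241211, 121.67219543457031), 89.55744171142578) yaw~ 1.5630722275272853 ctr dock [115.9872  94.754 ]
side 0.018 [    0   341   301   139 20953] ((57.345462799072266, 128.0480194091797), 89.55743408203125) yaw~ 1.5630720943692307 ctr dock [106.4656  66.9904]
```

View pics/ov.png

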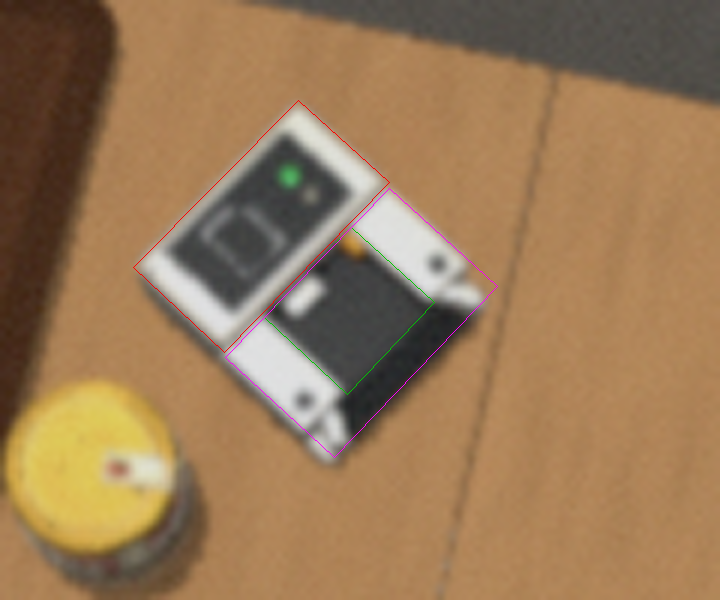

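Call:
jog_arm --targets '[[0.085,[0.0166,0.038,-0.01],-0.0433],[0.085,[0.0166,0.038,-0.01],-0.0433],[0.085,[0.0166,0.038,-0.01],-0.0433],[0.085,[0.0166,0.038,-0.01],-0.0433],[0.085,[0.0166,0.038,-0.01],-0.0433],[0.085,[0.0166,0.038,-0.01],-0.0433],[0.085,[0.0166,0.038,-0.01],-0.0433],[0.085,[0.0166,0.038,-0.01],-0.0433],[0.085,[0.0166,0.038,-0.01],-0.0433],[0.085,[0.0166,0.038,-0.01],-0.0433]]' --force 40

```text
clock: 2.05
position: [0.3696, -0.1569, 0.1484]
ee_rot: [0.026, -0.026, -0.706, 0.707]
contact_force: [0.8, -1.0, 0.5]
width: 0.0855
```

```bash
cat >> h.py <<'E'
def st():
    from scipy.spatial.transform import Rotation as Ro
    s=manip.get_state();q=s["ee_rot"];M=Ro.from_quat([q[1],q[2],q[3],q[0]]).as_matrix()
    print("t",round(s["clock"],2),"pos",np.round(s["position"],4),"jaw",round(float(np.arctan2(M[1,2],M[0,2])),4),"down",np.round(M[:,1],3),"F",np.round(s["contact_force"],1),"Mo",np.round(s["moment"],2),"w",round(s["width"],4),"q",np.round(s["qpos"],2))
    return s
E
python3 -c "
from h import *
st()"
```

```text
t 2.05 pos [ 0.3696 -0.1569  0.1484] jaw -1.6447 down [ 0.001 -0.001 -1.   ] F [ 0.8 -1.   0.5] Mo [-0.06 -0.02 -0.06] w 0.0855 q [-0.58  0.1   2.01 -0.    1.03  1.07]
```

Call:
jog_arm --targets '[[0.06,[0,0,-0.05],0],[0.06,[0,0,-0.045],0],[0.06,[0,0,-0.01],0],[0.06,[0,0,-0.01],0],[0.06,[0,0,-0.005],0],[0.06,[0,0,-0.005],0],[0.06,[0,0,-0.003],0],[0.06,[0,0,0],0]]'

```text
clock: 3.05
position: [0.369, -0.1581, 0.0204]
ee_rot: [0.025, -0.026, -0.707, 0.707]
contact_force: [0.1, -0.7, 0.6]
width: 0.0599
```

```bash
python3 -c "
from h import *
st()
for c in ['top','side']:
    im,d=get_image(c); save(c+'1.png',im,(270,170,400,285) if c=='top' else (270,100,420,215),5)"
```

```text
t 3.05 pos [ 0.369  -0.1581  0.0204] jaw -1.6431 down [ 0. -0. -1.] F [ 0.1 -0.7  0.6] Mo [-0.04  0.01  0.  ] w 0.0599 q [-0.58  0.3   2.18 -0.    0.66  1.06]
```

View pics/top1.png

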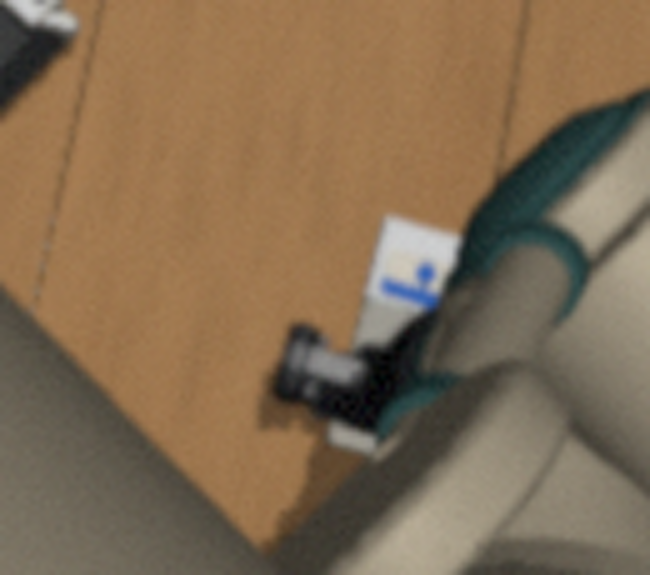

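View pics/side1.png

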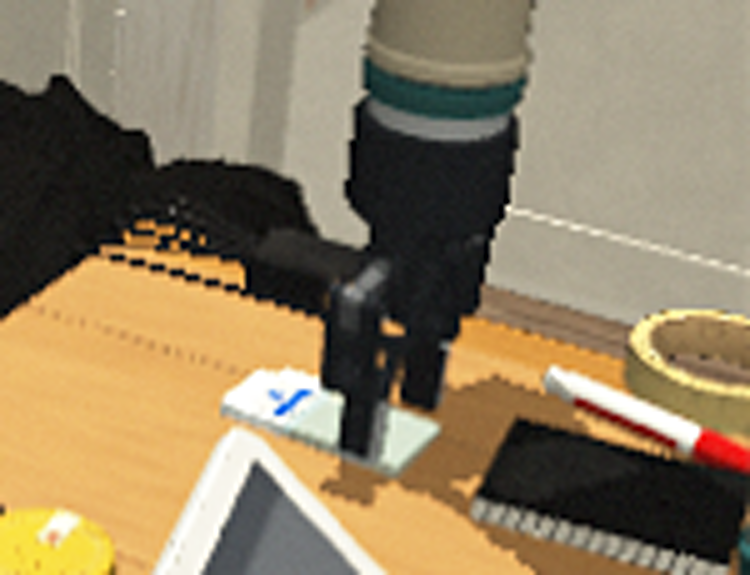

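Call:
jog_arm --targets '[[0.06,[0,0,-0.002],0],[0.06,[0,0,0],0]]'

```text
clock: 3.4
position: [0.3689, -0.158, 0.0183]
ee_rot: [0.026, -0.025, -0.707, 0.707]
contact_force: [0.1, 0.5, -0.2]
width: 0.0602
```

Call:
jog_arm --targets '[[0.06,[0,0,-0.002],0],[0.06,[0,0,0],0]]'

```text
clock: 3.65
position: [0.3689, -0.1579, 0.0162]
ee_rot: [-0.026, 0.025, 0.707, -0.707]
contact_force: [0.0, -0.8, 0.4]
width: 0.0602
```

Call:
jog_arm --targets '[[0.06,[0,0,-0.002],0],[0.06,[0,0,0],0]]'

```text
clock: 3.9
position: [0.3689, -0.158, 0.0142]
ee_rot: [-0.026, 0.025, 0.707, -0.707]
contact_force: [0.8, -0.2, 0.2]
width: 0.06
```

Call:
jog_arm --targets '[[0.06,[0,0,-0.0015],0],[0.06,[0,0,0],0]]'

```text
clock: 4.15
position: [0.3689, -0.158, 0.0127]
ee_rot: [-0.026, 0.025, 0.707, -0.707]
contact_force: [1.0, 0.6, 0.3]
width: 0.0601
```

Call:
jog_arm --targets '[[0.06,[0,0,0.002],0],[0.045,[0,0,0],0],[0.045,[0,0,0],0],[0.045,[0,0,0],0],[0.045,[0,0,0],0]]' --force 60

```text
clock: 4.78
position: [0.3691, -0.1581, 0.0155]
ee_rot: [0.025, -0.026, -0.707, 0.707]
contact_force: [-2.0, 0.9, 7.6]
width: 0.0477
```

Call:
jog_arm --targets '[[0.045,[0,0,0.003],0],[0.045,[0,0,0.01],0],[0.045,[0,0,0.02],0],[0.045,[0,0,0.02],0],[0.045,[0,0,0],0]]'

```text
clock: 5.4
position: [0.3701, -0.1587, 0.0692]
ee_rot: [0.024, -0.027, -0.706, 0.707]
contact_force: [0.3, -0.1, -1.0]
width: 0.0481
```

```bash
python3 -c "
from h import *
st()
for c in ['top','side']:
    im,d=get_image(c); save(c+'2.png',im,(270,170,400,285) if c=='top' else (270,100,420,215),5)"
```

```text
t 5.4 pos [ 0.3701 -0.1587  0.0692] jaw -1.643 down [ 0.003 -0.002 -1.   ] F [ 0.3 -0.1 -1. ] Mo [0.02 0.04 0.05] w 0.0481 q [-0.58  0.21  2.12 -0.    0.8   1.06]
```

View pics/top2.png

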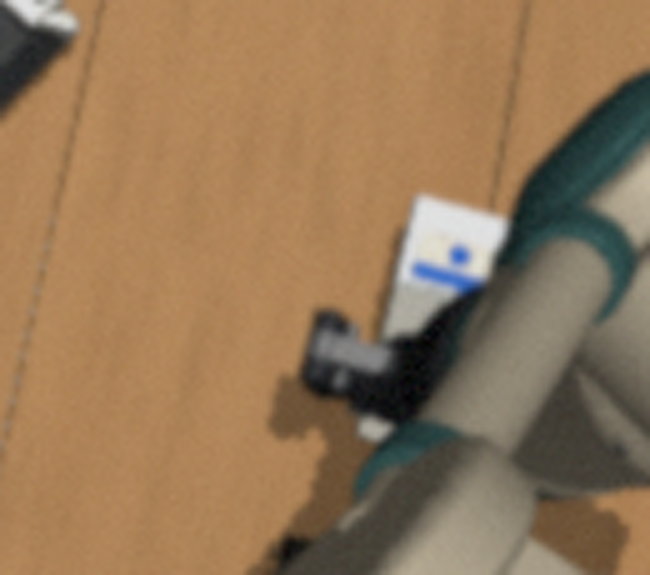

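View pics/side2.png

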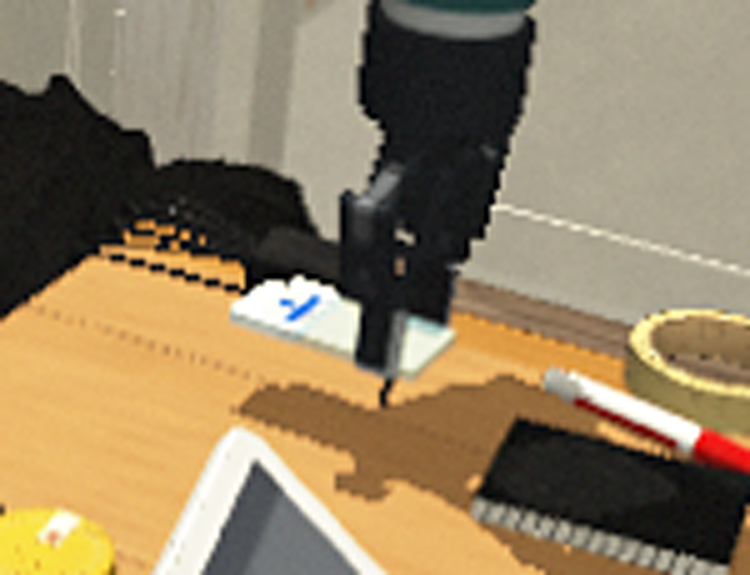

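Call:
jog_arm --targets '[[0.045,[0.0054,0.0119,-0.0005],0.1388],[0.045,[0.0054,0.0119,-0.0005],0.1388],[0.045,[0.0054,0.0119,-0.0005],0.1388],[0.045,[0.0054,0.0119,-0.0005],0.1388],[0.045,[0.0054,0.0119,-0.0005],0.1388],[0.045,[0.0054,0.0119,-0.0005],0.1388],[0.045,[0.0054,0.0119,-0.0005],0.1388],[0.045,[0.0054,0.0119,-0.0005],0.1384],[0.045,[0,0,0],0]]'

```text
clock: 6.62
position: [0.4117, -0.0622, 0.063]
ee_rot: [0.35, -0.351, 0.615, -0.614]
contact_force: [-0.1, -0.1, -0.8]
width: 0.0479
```

```bash
python3 - <<'E'
from h import *
s=st()
for c in ['top','side']:
    im,d=get_image(c); save(c+'3.png',im,(200,120,360,240) if c=='top' else (220,120,380,240),5); np.savez(c+"3",im=im,d=d)
E
```

```text
t 6.62 pos [ 0.4117 -0.0622  0.063 ] jaw -0.5331 down [-0.002  0.001 -1.   ] F [-0.1 -0.1 -0.8] Mo [-0.03 -0.02 -0.01] w 0.0479 q [-0.32  0.24  2.1  -0.    0.8   0.22]
```

View pics/top3.png

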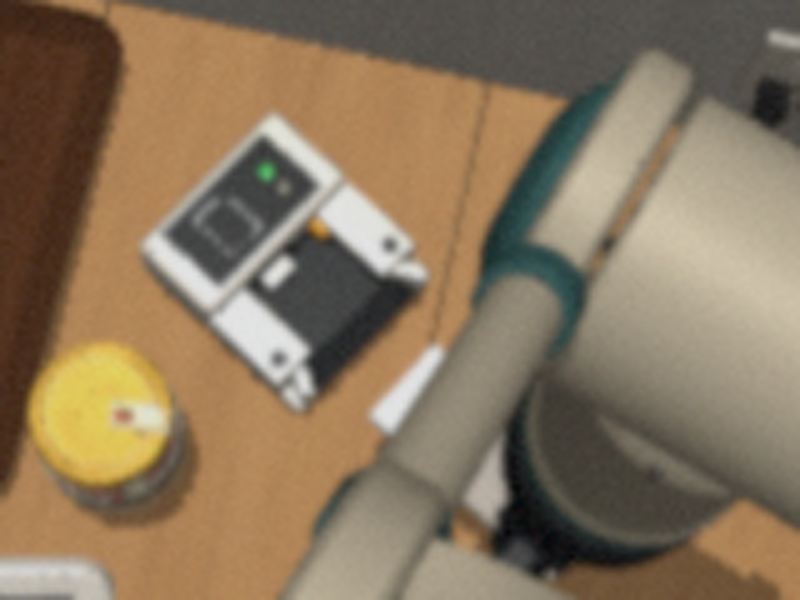

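View pics/side3.png

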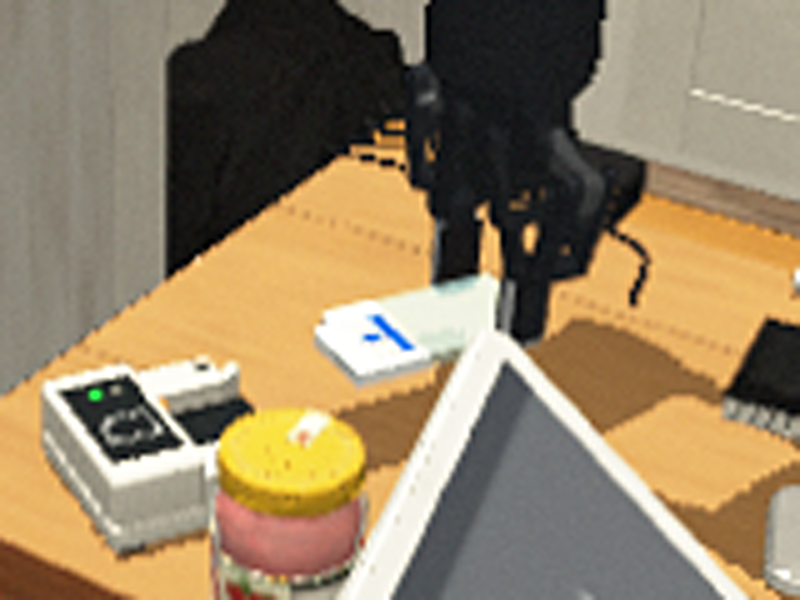

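```bash
python3 - <<'E'
from h import *
np.set_printoptions(precision=4,suppress=True)
z=np.load("side3.npz");d=z["d"]
poly=np.array([(330,337),(400,298),(485,282),(487,322),(428,352),(362,370)])/5+[220,120]
m=np.zeros((384,512),np.uint8);cv2.fillPoly(m,[np.round(poly).astype(int)],1)
v,u=np.nonzero(m);o,r=ray("side",np.c_[u,v]);p=o+r*d[v,u][:,None]
th=1.038;R=np.array([[np.cos(th),-np.sin(th)],[np.sin(th),np.cos(th)]])
l=(p[:,:2]-[.4117,-.0622])@R
A=np.c_[l,np.ones(len(l))];zz=p[:,2];k=np.ones(len(l),bool)
for _ in range(5):
    c=np.linalg.lstsq(A[k],zz[k],rcond=None)[0];e=zz-A@c;k=abs(e)<.006
print(len(l),k.sum(),"pitch,roll,z@tcp",c,"std",e[k].std(), "label z", np.median(zz[l[:,0]>.05]))
# corners of frosted end in tool axes, plate top z
Z=c[2]+c[0]*.08
uv=np.array([(360,382-6),(430,352),(318,340)])/5+[220,120]-.4
w=onz("side",uv,Z);print("side corners tool",(w[:,:2]-[.4117,-.0622])@R,Z)
uv=np.array([(372,412),(433,347)])/5+[200,120]-.4
w=onz("top",uv,Z);print("top corners tool",(w[:,:2]-[.4117,-.0622])@R, "in dock",(w[:,:2]-[.4919,.0702])@R)
w2=w[1]-w[0];print("front edge yaw",np.arctan2(-(w2[0]),(w2[1]))+np.pi)
E
```

```text
326 325 pitch,roll,z@tcp [0.0223 0.0112 0.0538] std 0.0010025254540732965 label z 0.05563287994576149
side corners tool [[ 0.0824  0.0313]
 [ 0.0445  0.027 ]
 [ 0.0848 -0.0022]] 0.05560490119437326
top corners tool [[ 0.0821  0.0246]
 [ 0.0824 -0.0122]] in dock [[-0.0727  0.0264]
 [-0.0724 -0.0104]]
front edge yaw 1.0464364846433347
```

Call:
jog_arm --targets '[[0.045,[0.0015,-0.0009,-0.015],0],[0.045,[0,0,-0.0135],0],[0.045,[0.005,0.0086,0],0],[0.045,[0.005,0.0086,0],0],[0.045,[0,0,0],0]]'

```text
clock: 7.35
position: [0.4247, -0.046, 0.0358]
ee_rot: [-0.351, 0.351, -0.613, 0.614]
contact_force: [-0.3, -0.1, -1.5]
width: 0.0476
```

```bash
python3 - <<'E'
from h import *
s=st()
for c in ['top','side']:
    im,d=get_image(c); save(c+'4.png',im,(200,130,300,220) if c=='top' else (220,150,340,240),6); np.savez(c+"4",im=im,d=d)
E
```

```text
t 7.35 pos [ 0.4247 -0.046   0.0358] jaw -0.532 down [ 0.002 -0.    -1.   ] F [-0.3 -0.1 -1.5] Mo [-0.05 -0.01 -0.02] w 0.0476 q [-0.27  0.3   2.11  0.    0.72  0.26]
```

View pics/top4.png

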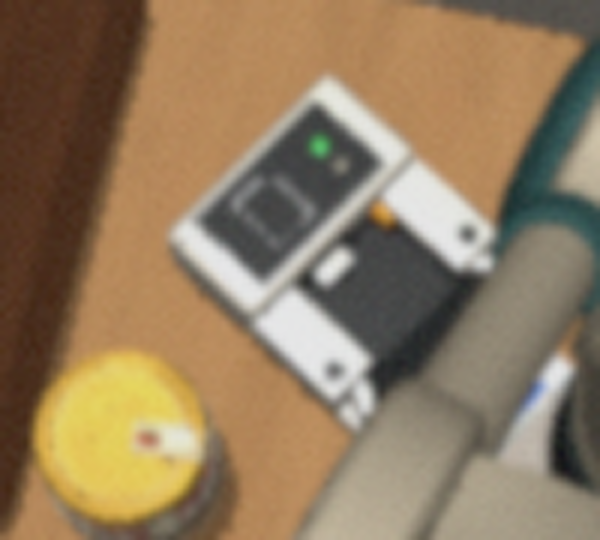

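View pics/side4.png

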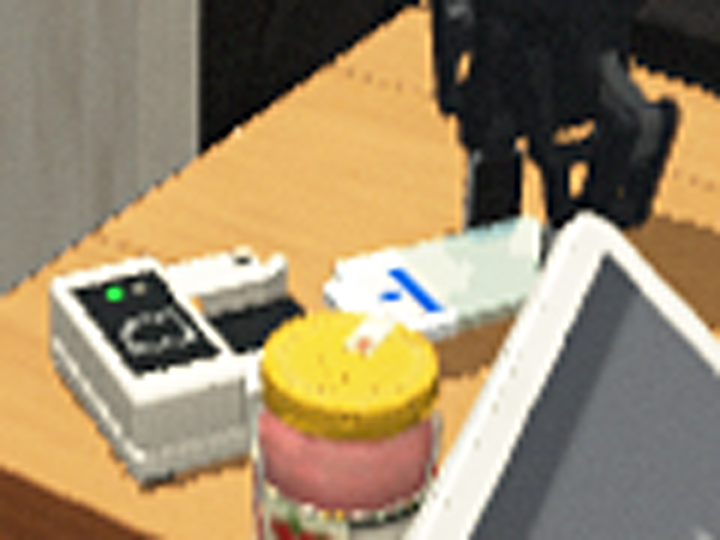

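Call:
jog_arm --targets '[[0.045,[0.0024,0.0056,-0.001],0],[0.045,[0.003,0.0052,0],0],[0.045,[0.003,0.0052,0],0],[0.045,[0,0,0],0]]'

```text
clock: 7.95
position: [0.4327, -0.0303, 0.0344]
ee_rot: [-0.351, 0.351, -0.614, 0.614]
contact_force: [0.5, -0.7, -1.6]
width: 0.0481
```

```bash
cat >> h.py <<'E'
def dk():
    s=st();th=1.038;R=np.array([[np.cos(th),-np.sin(th)],[np.sin(th),np.cos(th)]])
    print("tcp in dock mm",np.round((s["position"][:2]-[.4919,.0702])@R*1000,1),"F dock",np.round(s["contact_force"][:2]@R,1))
E
python3 -c "
from h import *
dk()
im,d=get_image('side');save('side5.png',im,(220,150,340,240),6)"
```

```text
t 7.95 pos [ 0.4327 -0.0303  0.0344] jaw -0.5324 down [ 0.001 -0.    -1.   ] F [ 0.5 -0.7 -1.6] Mo [-0.1  -0.11 -0.03] w 0.0481 q [-0.23  0.31  2.1  -0.    0.73  0.3 ]
tcp in dock mm [-1.166e+02 -1.000e-01] F dock [-0.3 -0.8]
```

View pics/side5.png

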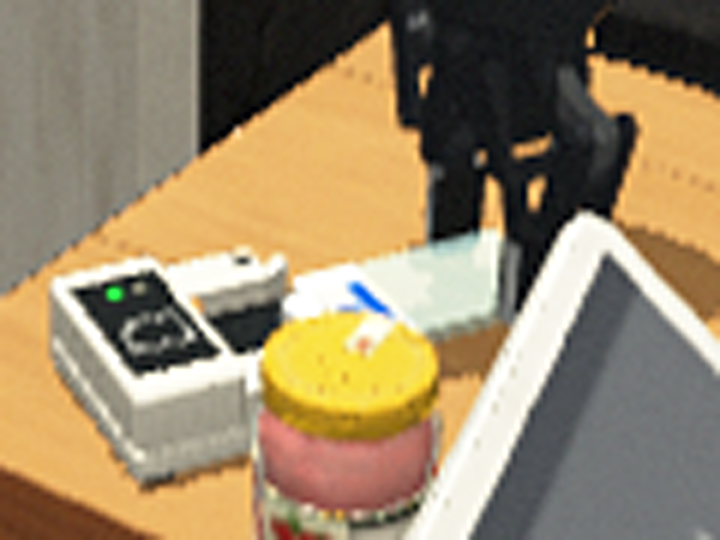

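Call:
jog_arm --targets '[[0.045,[0.0026,0.0043,0],0],[0.045,[0.0026,0.0043,0],0],[0.045,[0.0026,0.0043,0],0],[0.045,[0,0,0],0]]'

```text
clock: 8.5
position: [0.4405, -0.0171, 0.0344]
ee_rot: [-0.351, 0.35, -0.614, 0.614]
contact_force: [0.7, 0.6, -0.7]
width: 0.0482
```

```bash
python3 -c "
from h import *
dk()
im,d=get_image('side');save('side6.png',im,(220,150,340,240),6)
im,d=get_image('top');save('top6.png',im,(200,130,300,220),6)"
```

```text
t 8.5 pos [ 0.4405 -0.0171  0.0344] jaw -0.533 down [ 0.001  0.    -1.   ] F [ 0.7  0.6 -0.7] Mo [ 0.02 -0.25 -0.1 ] w 0.0482 q [-0.2   0.32  2.09  0.    0.73  0.34]
tcp in dock mm [-1.013e+02 -1.000e-01] F dock [ 0.9 -0.3]
```

View pics/side6.png

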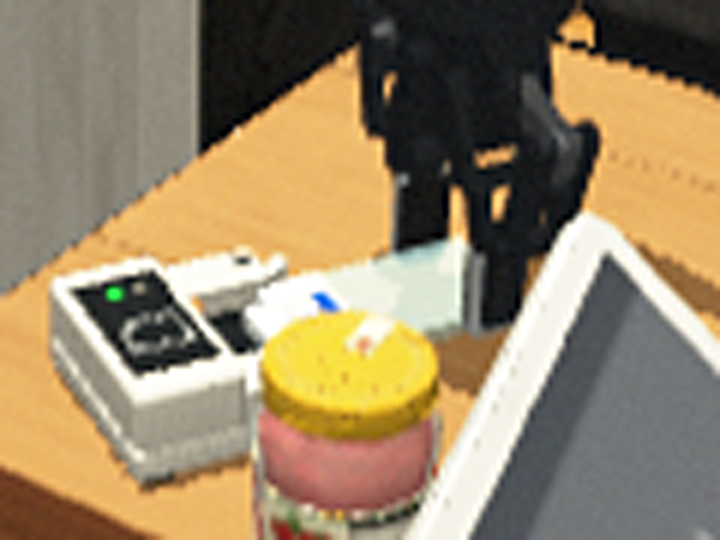

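View pics/top6.png

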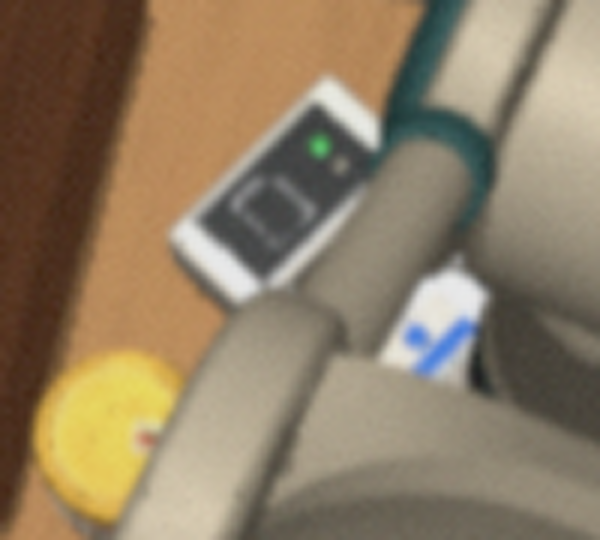

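Call:
jog_arm --targets '[[0.045,[0.002,0.0035,0],0],[0.045,[0.002,0.0035,0],0],[0.045,[0.002,0.0035,0],0],[0.045,[0,0,0],0]]'

```text
clock: 9.1
position: [0.4465, -0.0068, 0.0344]
ee_rot: [-0.351, 0.35, -0.614, 0.614]
contact_force: [1.8, -2.2, -1.4]
width: 0.0477
```

```bash
python3 -c "
from h import *
dk()
im,d=get_image('side');save('side7.png',im,(220,150,340,240),6)"
```

```text
t 9.1 pos [ 0.4465 -0.0068  0.0344] jaw -0.533 down [ 0.001  0.    -1.   ] F [ 1.8 -2.2 -1.4] Mo [-0.25 -0.4  -0.21] w 0.0477 q [-0.17  0.33  2.08  0.    0.74  0.36]
tcp in dock mm [-89.4  -0. ] F dock [-1.  -2.6]
```

View pics/side7.png

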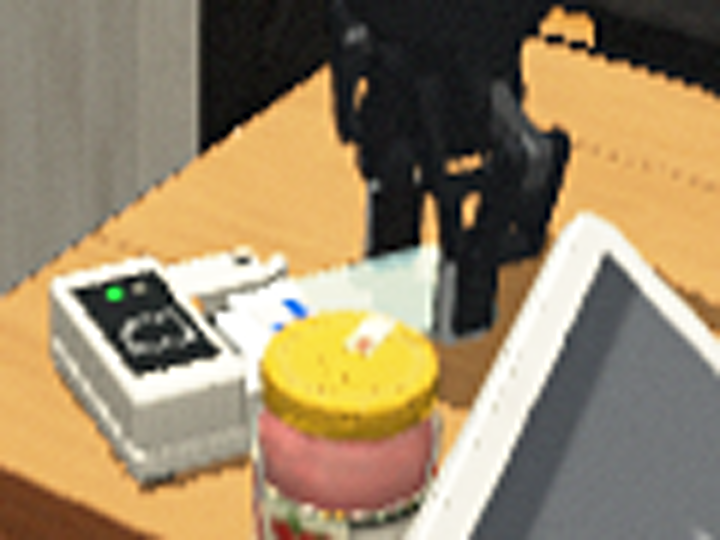

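Call:
jog_arm --targets '[[0.045,[0.0019,0.0023,0],-0.008],[0.045,[0.0015,0.0026,0],0],[0.045,[0,0,0],0]]'

```text
clock: 9.52
position: [0.4488, -0.0021, 0.0342]
ee_rot: [0.348, -0.349, 0.615, -0.615]
contact_force: [0.0, -3.0, -0.9]
width: 0.0482
```

```bash
python3 -c "
from h import *
dk()"
```

```text
t 9.53 pos [ 0.4488 -0.0021  0.0342] jaw -0.5405 down [-0.001 -0.    -1.   ] F [ 0.  -3.  -0.9] Mo [-0.49 -0.06 -0.12] w 0.0482 q [-0.16  0.33  2.07 -0.    0.74  0.38]
tcp in dock mm [-84.2   0.4] F dock [-2.5 -1.5]
```

Call:
jog_arm --targets '[[0.045,[0.0017,0.0012,0],0],[0.045,[0.001,0.0017,0],0],[0.045,[0,0,0],0]]'

```text
clock: 9.9
position: [0.4507, 0.0009, 0.034]
ee_rot: [0.348, -0.349, 0.616, -0.615]
contact_force: [-2.9, -3.1, 0.1]
width: 0.048
```

```bash
python3 -c "
from h import *
dk()
im,d=get_image('side');save('side8.png',im,(220,150,340,240),6)"
```

```text
t 9.9 pos [0.4507 0.0009 0.034 ] jaw -0.5404 down [-0.003  0.    -1.   ] F [-2.9 -3.1  0.1] Mo [-0.55  0.46  0.13] w 0.048 q [-0.15  0.33  2.06 -0.    0.75  0.39]
tcp in dock mm [-80.6   0.2] F dock [-4.1  1. ]
```

View pics/side8.png

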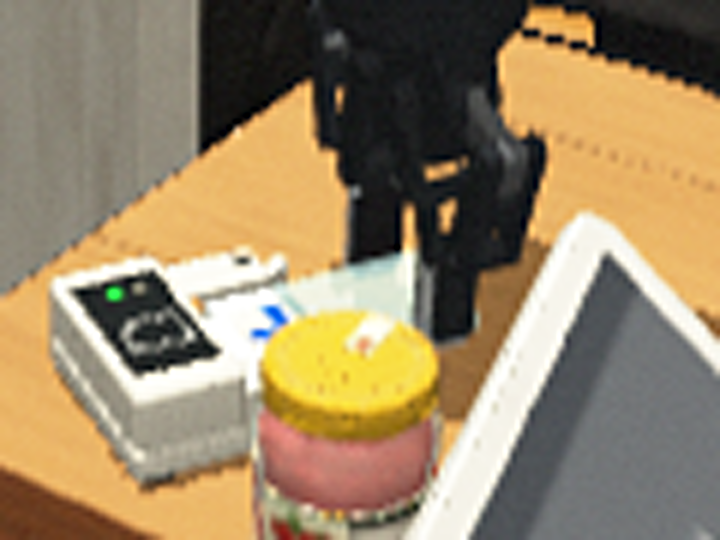

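Call:
jog_arm --targets '[[0.045,[0.001,0.0017,0],0],[0.045,[0,0,0],0]]'

```text
clock: 10.2
position: [0.4518, 0.0025, 0.034]
ee_rot: [0.348, -0.349, 0.616, -0.615]
contact_force: [-2.7, -4.0, 0.0]
width: 0.0478
```

```bash
python3 -c "
from h import *
dk()"
```

```text
t 10.2 pos [0.4518 0.0025 0.034 ] jaw -0.5403 down [-0.002 -0.    -1.   ] F [-2.7 -4.   0. ] Mo [-0.63  0.58  0.12] w 0.0478 q [-0.15  0.33  2.06 -0.    0.75  0.39]
tcp in dock mm [-78.7   0.2] F dock [-4.8  0.2]
```

Call:
jog_arm --targets '[[0.045,[0.0008,0.0013,0],0],[0.045,[0,0,0],0]]'

```text
clock: 10.45
position: [0.4523, 0.0034, 0.034]
ee_rot: [0.347, -0.35, 0.616, -0.615]
contact_force: [-3.1, -5.7, 0.5]
width: 0.0482
```

```bash
python3 -c "
from h import *
dk()"
```

```text
t 10.45 pos [0.4523 0.0034 0.034 ] jaw -0.54 down [-0.003 -0.001 -1.   ] F [-3.1 -5.7  0.5] Mo [-0.85  0.69  0.07] w 0.0482 q [-0.15  0.33  2.06 -0.    0.75  0.4 ]
tcp in dock mm [-77.6   0.2] F dock [-6.5 -0.2]
```

Call:
jog_arm --targets '[[0.045,[0.0008,0.0013,0],0],[0.045,[0,0,0],0]]'

```text
clock: 10.7
position: [0.4523, 0.0036, 0.0339]
ee_rot: [-0.347, 0.351, -0.615, 0.615]
contact_force: [-6.1, -11.2, 0.8]
width: 0.0477
```

```bash
python3 -c "
from h import *
dk()"
```

```text
t 10.7 pos [0.4523 0.0036 0.0339] jaw -0.539 down [-0.005 -0.003 -1.   ] F [ -6.1 -11.2   0.8] Mo [-1.74  0.96 -0.12] w 0.0477 q [-0.14  0.33  2.06 -0.    0.75  0.4 ]
tcp in dock mm [-77.5   0.3] F dock [-12.8  -0.4]
```

Call:
jog_arm --targets '[[0.045,[0.0008,0.0013,0],0],[0.045,[0,0,0],0]]'

```text
clock: 10.95
position: [0.4524, 0.0037, 0.0338]
ee_rot: [-0.346, 0.352, -0.615, 0.615]
contact_force: [-8.2, -16.6, 0.6]
width: 0.0479
```

```bash
python3 -c "
from h import *
dk()"
```

```text
t 10.95 pos [0.4524 0.0037 0.0338] jaw -0.5381 down [-0.006 -0.005 -1.   ] F [ -8.2 -16.6   0.6] Mo [-2.68  1.2  -0.2 ] w 0.0479 q [-0.14  0.34  2.06 -0.01  0.75  0.4 ]
tcp in dock mm [-77.3   0.3] F dock [-18.4  -1.4]
```

Call:
jog_arm --targets '[[0.045,[0,0,0],0],[0.045,[0,0,0],0],[0.045,[0,0,0],0],[0.045,[0,0,0],0],[0.045,[0,0,0],0],[0.045,[0,0,0],0],[0.045,[0,0,0],0],[0.045,[0,0,0],0]]'

```text
clock: 11.95
position: [0.4523, 0.0037, 0.0338]
ee_rot: [-0.346, 0.352, -0.615, 0.615]
contact_force: [-7.6, -15.6, 0.4]
width: 0.0482
```

```bash
python3 -c "
from h import *
dk()
im,d=get_image('side');save('side9.png',im,(220,150,340,240),6)
im,d=get_image('top');save('top9.png',im,s=1.5)"
```

```text
t 11.95 pos [0.4523 0.0037 0.0338] jaw -0.5384 down [-0.006 -0.005 -1.   ] F [ -7.6 -15.6   0.4] Mo [-2.66  1.17 -0.26] w 0.0482 q [-0.14  0.34  2.06 -0.01  0.75  0.4 ]
tcp in dock mm [-77.3   0.3] F dock [-17.3  -1.4]
```

View pics/side9.png

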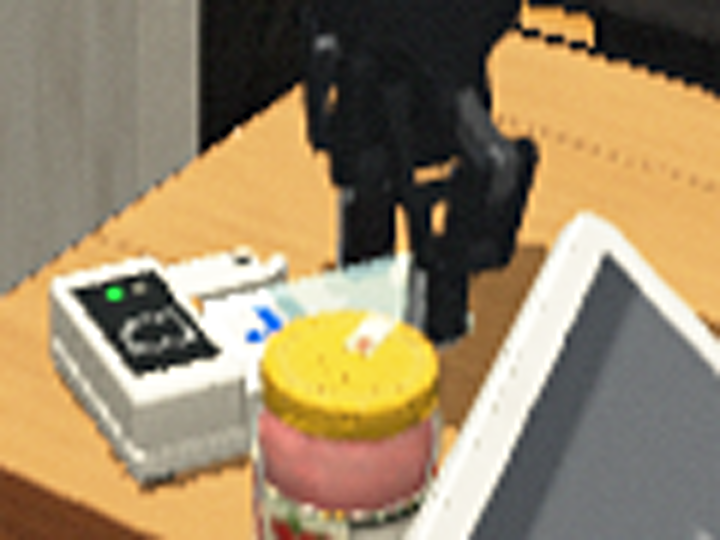

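View pics/top9.png

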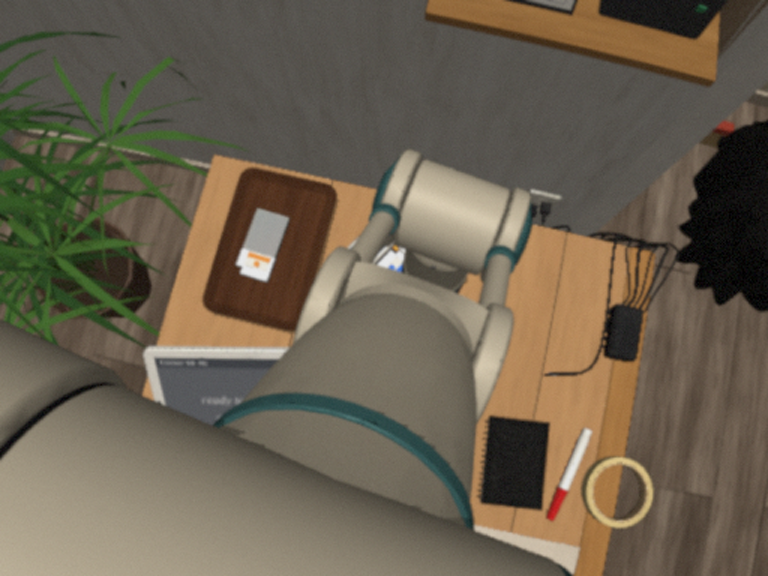

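```bash
python3 -c "
from h import *
print(sign_off())"
```

```text
the job is handed in; nothing more can be done
None
```

I put the blue-striped plate into the encoder dock, label up and frosted end first. I handed the job in with the gripper still holding it against the plunger, and the sign-off gave no verdict.

- **Frosted end:** I found the notch at the plate's +x/−y corner, gripped the clear end about 32 mm behind the centre, and turned the plate about 64° to line up with the dock.
- **Plunger:** The push force rose from about 2.5 N to 6.5 N over roughly the last 7 mm, as the spring should. It then stopped hard, going to 12.8 N and then 18 N with almost no further movement.
- **Home position:** The tool stopped at −77.3 mm along the dock's x, against about −78 mm expected. That fits the notch sitting over the key rather than stopping 8.5 mm short.
- **Hold check:** The pose stayed the same over a full second at about 17 N of push, with the grip set to 60 N, at 11.95 s on the clock. The side picture shows the label end up against the rear block.
- **Jar and orange plate:** The jar looked untouched in the last side picture, and the orange plate looked untouched in the last top picture.

Some readings were imperfect:
- The gripper read about 48 mm on the 50 mm plate throughout.
- The fingertips briefly pressed the counter with about 8 N during the grasp.
- Under the final push the tool tilts by about 0.5°.
- The arm and the jar hid most of the dock bay at the end, so "fully home" rests mainly on the force and position readings. I had no direct reading of the plunger.

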